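# Lay the amber bottle down in its cradle and push it home

### The arm

A 6-joint arm with a two-finger parallel gripper is mounted at the origin on a cart in front of the work surface, level with it; the furniture and walls round the work are solid. World frame = base frame: x ahead of the robot, y to its left, z up, the work surface at z = 0. Lengths are in m, angles in rad, forces in N, time in s.
With the tool pointing down it reaches from about 0.325 to 0.9 m from the base axis. Payload 3.5 kg.
Tool frame: the origin (TCP) lies at the very end of the fingers, on their centre line; the grasp point (between the pads) lies 19 mm behind it (r.pinch_z is the distance from the TCP to the grasp point, in m); z points along the fingers, y is the line along which they close (so a half turn about z gives the same grasp; the last joint's range is limited). The gripper opens to 85 mm and grips with 20 to 120 N. Pads are 22 mm wide; open, the fingers measure 114 mm over their backs; the gripper's body (76 mm by 85 mm) begins 54 mm behind the grasp point. The pads swing forward as they close: fully open they stand 13 mm farther back than shut.
Start: joints at [-1.357, 0.276, -0.026, 1.268, 0, 1.467], TCP at [0.195, -0.594, 0.231] pointing down, gripper open.
Joint ranges: [-3.12, 3.12], [-0.85, 1.88], [-1.08, 1.24], [-1.95, 2.15], [-1.57, 1.53], [-3.14, 3.14]. Speed limits (rad/s): [2.57, 2.57, 3.14, 3.14, 3.14, 3.14].

### API

Orientations are given as a 3x3 rotation matrix whose columns are the frame's x, y, z axes.
In Python, from rig import r, eyes, workorder, models gives the robot as it stands.
- The arm moves only by the tool apply_moves, never from a script. Its arguments are lists of equal length, an entry for each row: "delta_pos": the shift along the tool's x, y, z in m, a list of three; "twist": the turn, a rotation vector about the tool's x, y, z in degrees, a list of three. A call has 1 to 8 rows; each row is the pose to reach, as a shift and turn from the pose commanded when the call began, along the tool's axes at that moment; what a row does not reach only later rows make up. A row lasts 1/10 s, in which the tool goes at most 50 mm and 8.59 degrees, less where a joint would pass 70% of its speed; a pose out of reach is approached as far as the arm can. A call with a gripper value outside its range is refused whole. "hand" is the finger opening in m, from 0 to 0.0854, set as the call begins (left out, the last holds). The fingers move at their own pace and stop on an object; "newtons" is the grip in N (left out, the last holds). Time passes only in rows, so rows that repeat a pose let the fingers close. It gives the time, the measured TCP pose, the force, the opening and the grip force at its end, in the units of the state.
- r.sense(): the state, without advancing time (a new reading comes with each control period).
- eyes.capture(name): name is "scene" or "top" or "wrist"; returns a dict with "img" (480x640x3 uint8, blue, green, red), "fx", "fy", "cx", "cy" (pixels), "D" ([k1, k2, p1, p2, k3] as OpenCV has them; the pictures are not rectified), "rvec" (rotation vector, rad) and "tvec" (3), from world to camera coordinates, as OpenCV has them. Camera axes: x right, y down, z forward; pixel columns grow to the right and rows downward; lengths in m; the calibration is good to about 2 mm. A picture is of the moment at which its call begins. There is no depth.
- workorder.hand_in(): hands the job in; it is judged then, once.
Trained networks look in a picture, given as the dict that the camera call returned (one of the last four; its "shot" number tells which), for a name from the list of things; names that differ only in an ending like _2 or _b are one class to them, and where a whole thing is asked for, a point or a joint stands for the part that bears it (a point fixed in the world has none). Each returns a list of dicts, best first, with "confidence" (0 to 1); they miss things now and then, are a little off and sometimes report something else, mostly with a low value. They report only what shows in the picture. A call takes as long as a camera call. They do not tell look-alikes from the thing itself.
- models.find_in(picture, query): "xyz" ([x, y, z] in m, in world coordinates, good to about 4 mm: the middle of the surface that is visible of it).
- models.place_of(picture, query): "xyz" ([x, y, z] in m, in world coordinates, good to about 4 mm: a listed point, or the origin of a listed thing).
The state is a dict: "time": time; "joints": joint angles; "joint_vel": joint speeds; "joint_torque": joint torques, N m; "ee_pos": TCP position; "tcp_rot": TCP orientation; "ft_force": force on the tool from outside, world axes, zero at the start; "wrist_torque": the same for the moment, N m; "finger_gap": finger opening in m; "finger_force": force on a finger pad.
Only numpy, scipy, OpenCV 4.12 (cv2) and the standard library are available. Lean on these libraries where they do the work, as an engineer would, in place of code of your own. Each camera call takes 0.05 s, during which the arm holds its last target. There are 200 camera calls.

### The job

Lay down the amber bottle that stands upright on the foot plate of the metal lay-down cradle: push it over against the stiffly hinged trough until the trough is all the way down, then slide the lying bottle along the trough, cap first, until the cap meets the stop screw, press it home there with 12 to 20 N for half a second, and leave it lying there. Do all the pushing on the bottle, not on the cradle's parts, never with more than 22 N, and do not shift the other things on the bench.

Things in the scene. Friction and masses are not known exactly. Their poses are not given: they have to be found in the camera images.
- bottle: amber bottle with white cap standing free on the cradle's foot plate, 3 to 8 mm before the hinge line; about 0.33 kg, 155 mm tall, straight body 66 mm in diameter up to 100 mm, then shoulder and a 29 mm cap from 124 mm up; balance point about 60 mm up. Origin: centre of its base, z to the cap. Pushed on the cap, beyond the straight body that bears on the trough, its base kicks out
- bottle_cap (a point): centre of the top of the bottle's cap, 155 mm from the bottle's origin along its axis
- cradle: lay-down cradle fixed to the bench, 340 mm long, 104 mm wide. Origin on the bench straight below the hinge; x points along the bench the way the bottle is to fall, z up, y along the hinge. Dark steel foot plate from x = -102 to -2 mm, 12 mm high (the bottle stands on it); runners 6 mm high from x = 0 to 235 mm. Hinge axis at x = 0, z = 14 mm
- trough (a joint): hinge of the aluminium trough, rad: 0 upright, 1.571 fully down (level, toward the cradle's +x) against a rigid stop; starts leaning 0.12 to 0.35. Friction hinge of 0.6 N m: it stays where it is left and must be pushed all the way; on the bottle that takes about 7 N at 95 mm above its base, 13 N or more at 45 mm
- trough_hinge (a point): middle of the trough's hinge axis, turning with the trough: z along the trough away from the hinge, x out of the back of its floor (down when lowered), y along the hinge. The trough is a channel 235 mm long, flat floor 80 mm wide whose inner face passes through the hinge axis (14 mm above the bench when lowered), side lips 16 mm high, 72 mm apart inside
- stop_block: dark steel block on the end of the trough, 223 to 235 mm from the hinge and 45 mm above the trough floor; origin, axes as trough_hinge. It carries the stop screw: a rigid bolt with rubber-tipped head 20 mm wide on the bottle's axis, 33 mm above the floor. The screw is locked at a setting that differs each time and is not measured: its tip lies 180 to 200 mm from the hinge
- spare_bottle: bystander: a second amber bottle of the same kind standing on the bench itself at the back or to the right; origin at its base's centre
- stopper_jar: bystander: brown reagent jar with black stopper, 71 mm wide, 163 mm tall, at the back or to the right (it may have swapped places with the spare bottle); origin at its base's centre
- dropper_a: bystander: small dropper bottle, 30 mm wide, 92 mm tall, nearer the robot, to the left; origin at its base's centre
- dropper_b: bystander: small dropper bottle, 30 mm wide, 92 mm tall, to the right; origin at its base's centre
- vials: bystander: bundle of ten vials, 103x71x46 mm, to the right at the back; origin at its underside's centre
- pincers: bystander: steel tweezers, 134 mm long, lying near the bench's front edge; origin at its underside's centre
Things that resemble listed ones, but are neither listed nor needed, are in the scene too. What is shaped like the bottle but red is not meant.

How it is judged:
By the outcome, as a careful person would: the job done as asked, in the order asked, and still so for the second after the job is handed in, with the robot touching nothing.
It also fails if it takes over 72 s, if anything falls off the work surface, if the arm or the gripper's body presses on something with over 40 N, if the wrist force passes 120 N, or if a joint passes its speed limit or range.

## Working session

There is one attempt and no reset: what is moved stays moved. The work goes in short steps, Python scripts to look and compute and a tool call to move; the robot and the scene stay as the last step left them, time stands still between calls to the robot, and variables do not carry over. Pictures are saved under pics/ and viewed, at most 10 in all, crops included, and the job is handed in when it is done.

Besides the shell and the picture viewer there is one more tool, called after "Request:" in YAML: its name, and indented under it one key for each argument. apply_moves: Moves the arm, as the interface text tells. Its arguments: {"type":"object","properties":{"delta_pos":{"type":"array","items":{"type":"array","items":{"type":"number"}}},"twist":{"type":"array","items":{"type":"array","items":{"type":"number"}}},"hand":{"type":"number"},"newtons":{"type":"number"}},"required":["delta_pos","twist"]}

```bash
ls; mkdir -p pics
cat > h.py <<'E'
import numpy as np, cv2
from rig import r, eyes, workorder, models
def K(p): return np.array([[p['fx'],0,p['cx']],[0,p['fy'],p['cy']],[0,0,1.]])
def proj(p,X): return cv2.projectPoints(np.array(X,float).reshape(-1,3),np.array(p['rvec'],float),np.array(p['tvec'],float),K(p),np.array(p['D'],float))[0].reshape(-1,2)
def ray(p,uv):
    n=cv2.undistortPoints(np.array(uv,float).reshape(-1,1,2),K(p),np.array(p['D'],float)).reshape(-1,2)
    R=cv2.Rodrigues(np.array(p['rvec'],float))[0]; d=np.c_[n,np.ones(len(n))]@R
    return -R.T@np.array(p['tvec'],float).ravel(), d
def onplane(p,uv,z):
    c,d=ray(p,uv); return c+d*((z-c[2])/d[:,2])[:,None]
E
python3 - <<'E'
from h import *
s=r.sense(); print(s['time'],s['ee_pos'],np.round(s['tcp_rot'],3).tolist(),s['ft_force'])
ps={n:eyes.capture(n) for n in('scene','top')}
for n,p in ps.items():
    cv2.imwrite(f'pics/{n}0.png',p['img'])
    for q in('bottle','bottle_cap','cradle','trough_hinge','stop_block','spare_bottle','stopper_jar','dropper_a','vials','pincers'):
        print(n,q,[(np.round(d['xyz'],3).tolist(),round(d['confidence'],2)) for d in models.place_of(p,q)][:4])
    print(n,'trough find',[(np.round(d['xyz'],3).tolist(),round(d['confidence'],2)) for d in models.find_in(p,'trough')][:3])
E
```

```text
pics
0.0 [ 0.19452235 -0.59314919  0.23016075] [[0.95, 0.311, -0.0], [0.311, -0.95, 0.002], [0.0, -0.002, -1.0]] [-0.01036964 -0.97861207  0.93465643]
scene bottle [([0.515, 0.032, 0.01], 0.89), ([0.606, -0.144, 0.001], 0.83), ([0.426, 0.274, 0.002], 0.63)]
scene bottle_cap [([0.608, -0.143, 0.157], 0.91), ([0.519, 0.034, 0.166], 0.9), ([0.426, 0.27, 0.155], 0.87)]
scene cradle [([0.497, -0.0, 0.004], 0.72)]
scene trough_hinge [([0.497, 0.001, -0.001], 0.38)]
scene stop_block []
scene spare_bottle [([0.716, 0.053, 0.003], 0.94)]
scene stopper_jar [([0.576, -0.391, -0.002], 0.77), ([0.482, -0.403, 0.001], 0.7)]
scene dropper_a [([0.394, 0.195, -0.002], 0.53), ([0.482, -0.404, 0.002], 0.47)]
scene vials [([0.703, -0.379, -0.0], 0.95)]
scene pincers [([0.394, 0.196, -0.005], 0.65), ([0.358, 0.086, -0.002], 0.49)]
scene trough find [([0.507, -0.022, 0.175], 0.94)]
top bottle [([0.426, 0.274, 0.002], 0.72)]
top bottle_cap [([0.43, 0.27, 0.156], 0.78)]
top cradle [([0.5, -0.009, -0.002], 0.76)]
top trough_hinge [([0.506, -0.006, 0.014], 0.41)]
top stop_block []
top spare_bottle [([0.5, -0.009, -0.005], 0.46)]
top stopper_jar [([0.477, -0.406, -0.003], 0.29)]
top dropper_a [([0.481, -0.404, -0.004], 0.56)]
top vials []
top pincers []
top trough find []
```

View pics/scene0.png

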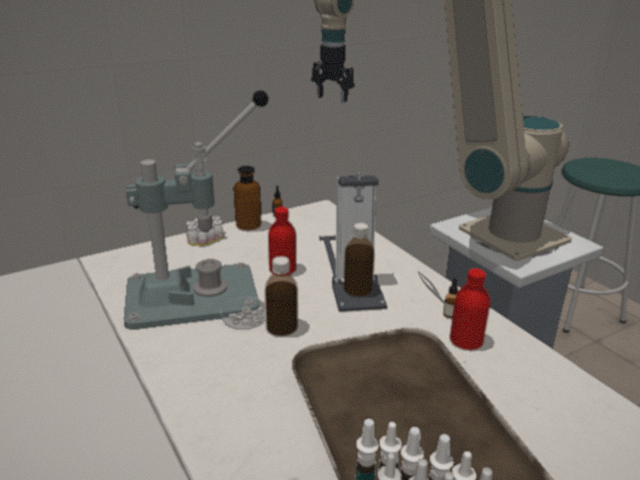

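View pics/top0.png

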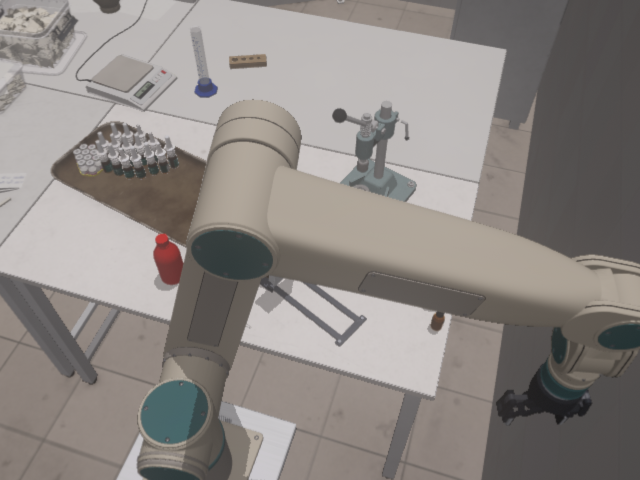

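The scene view shows the bottle on the foot plate around (358,265), with the trough behind it and the stop block at the top near (357,182). A spare bottle stands at (282,297), with red look-alikes around it. In the top view the arm hides the foot plate, and the runner end shows at (350,330).

Run:
```python
from h import *
a=eyes.capture('scene'); b=eyes.capture('top')
print('top runner corners',onplane(b,[[339,342],[364,320],[268,283]],.006).round(4).tolist())
print('scene foot',onplane(a,[[337,306],[385,304],[379,281],[333,283]],.012).round(4).tolist())
c1=cv2.resize(a['img'][160:320,290:410],None,fx=3.75,fy=3.75,interpolation=3)
c2=cv2.resize(b['img'][250:355,230:380],None,fx=3,fy=3,interpolation=3)
o=np.zeros((600,800,3),np.uint8)
o[:,:450]=c1; o[:315,450:800]=c2[:,50:400]
cv2.imwrite('pics/c1.png',o)
```

```text
top runner corners [[0.3662, -0.1944, 0.006], [0.4429, -0.2358, 0.006], [0.4741, 0.0262, 0.006]]
scene foot [[0.5872, 0.0601, 0.012], [0.4964, 0.1045, 0.012], [0.4527, 0.0245, 0.012], [0.546, -0.0198, 0.012]]
```

View pics/c1.png

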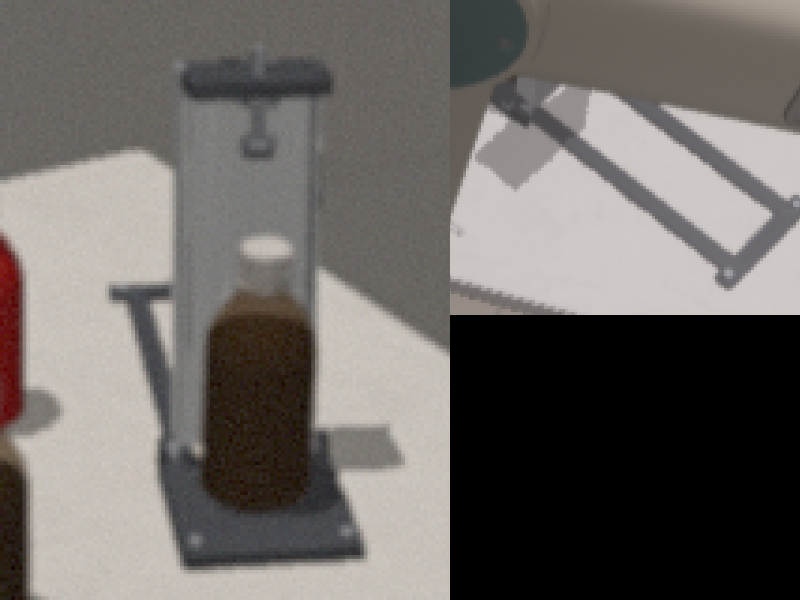

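The cradle's fall direction is about yaw -115.5°, with the hinge near (0.499,-0.010). Both edges I measured agree with the 340 mm length. Next I'll move the arm behind and above the bottle, which also clears the top view.

Request:
apply_moves:
  delta_pos:
    - [0.03, -0.029, -0.015]
    - [0.06, -0.058, -0.03]
    - [0.09, -0.087, -0.045]
    - [0.12, -0.116, -0.06]
    - [0.15, -0.146, -0.075]
    - [0.18, -0.176, -0.09]
    - [0.21, -0.206, -0.1]
    - [0.24, -0.235, -0.11]
  twist:
    - [0, 0, -3]
    - [0, 0, -6]
    - [0, 0, -9]
    - [0, 0, -12]
    - [0, 0, -15]
    - [0, 0, -18]
    - [0, 0, -21]
    - [0, 0, -24]
  hand: 0

```text
time: 2.1
ee_pos: [0.3501, -0.2943, 0.3422]
tcp_rot: [[0.74, 0.672, 0.001], [0.672, -0.74, -0.001], [0.0, 0.001, -1.0]]
ft_force: [0.8, -0.2, -0.2]
finger_gap: -0.0003
finger_force: 0.0
```

```bash
cat >> h.py <<'E'
H=np.array([.499,-.010]); YAW=np.radians(-115.5)
def W(x,y,z): # cradle -> world
    d=np.array([np.cos(YAW),np.sin(YAW)]); n=np.array([-d[1],d[0]]); return np.r_[H+x*d+y*n,z]
def want(tilt): # tool x = -d, tilted so that z leans to +d by tilt deg
    d=np.r_[np.cos(YAW),np.sin(YAW),0]; z=np.cos(np.radians(tilt))*np.array([0,0,-1.])+np.sin(np.radians(tilt))*d
    x=-(d-z*(d@z)); x/=np.linalg.norm(x); return np.c_[x,np.cross(z,x),z]
def go(pos,R=None):
    s=r.sense(); T=np.array(s['tcp_rot']); from scipy.spatial.transform import Rotation as Q
    dp=T.T@(np.array(pos)-s['ee_pos']); tw=Q.from_matrix(T.T@R).as_rotvec(degrees=True) if R is not None else 0
    print('delta',dp.round(4),'twist',np.round(tw,1))
def st():
    s=r.sense(); d=np.array([np.cos(YAW),np.sin(YAW)]); n=np.array([-d[1],d[0]]); e=np.array(s['ee_pos']);f=np.array(s['ft_force'])
    print('t',round(s['time'],2),'cradle xyz',np.round([(e[:2]-H)@d,(e[:2]-H)@n,e[2]],4),'F',np.round([f[:2]@d,f[:2]@n,f[2]],2),'j',np.round(s['joints'],2))
E
python3 -c "
from h import *
st(); go(W(-.14,0,.34),want(0))"
```

```text
t 2.1 cradle xyz [ 0.3207 -0.012   0.3422] F [-0.13  0.77 -0.16] j [-0.84 -0.07 -0.18  1.46  0.    1.56]
delta [ 0.431  -0.1633  0.0021] twist [  0.1   0.  -22.2]
```

Request:
apply_moves:
  delta_pos:
    - [0.04, -0.016, 0]
    - [0.085, -0.033, 0]
    - [0.13, -0.05, 0]
    - [0.175, -0.067, 0]
    - [0.22, -0.084, 0]
    - [0.265, -0.101, 0]
    - [0.31, -0.118, 0]
    - [0.345, -0.131, 0]
  twist:
    - [0, 0, -3]
    - [0, 0, -6]
    - [0, 0, -9]
    - [0, 0, -12]
    - [0, 0, -15]
    - [0, 0, -18]
    - [0, 0, -20]
    - [0, 0, -22.2]

```text
time: 2.9
ee_pos: [0.5182, 0.0354, 0.3415]
tcp_rot: [[0.43, 0.903, 0.001], [0.903, -0.43, 0.0], [0.001, 0.001, -1.0]]
ft_force: [-0.3, -0.7, -0.9]
finger_gap: 0.0003
finger_force: 0.0
```

Run:
```python
from h import *
st(); go(W(-.15,0,.33),want(0))
o=np.zeros((480,800,3),np.uint8)
for n in('top','wrist'):
    p=eyes.capture(n); cv2.imwrite(f'pics/{n}1.png',p['img'])
    for q in('bottle','bottle_cap','cradle','trough_hinge','stop_block','spare_bottle'):
        print(n,q,[(np.round(d['xyz'],3).tolist(),round(d['confidence'],2)) for d in models.place_of(p,q)][:4])
```

```text
t 2.9 cradle xyz [-0.0492 -0.0022  0.3415] F [ 0.75  0.03 -0.93] j [-0.06  0.05 -0.07  1.45  0.    1.96]
delta [0.1007 0.0023 0.0115] twist [ 0. -0.  0.]
top bottle [([0.516, 0.029, 0.009], 0.79), ([0.426, 0.274, 0.002], 0.71), ([0.612, -0.146, 0.001], 0.62)]
top bottle_cap [([0.516, 0.033, 0.168], 0.88), ([0.43, 0.268, 0.156], 0.75), ([0.607, -0.144, 0.156], 0.66)]
top cradle [([0.503, -0.009, -0.004], 0.79)]
top trough_hinge [([0.503, -0.006, 0.014], 0.9), ([0.701, -0.381, 0.001], 0.53)]
top stop_block [([0.357, 0.088, 0.001], 0.3)]
top spare_bottle [([0.717, 0.052, -0.004], 0.98)]
wrist bottle [([0.612, -0.146, 0.001], 0.94), ([0.431, 0.272, 0.002], 0.84), ([0.513, 0.032, 0.015], 0.66)]
wrist bottle_cap [([0.428, 0.273, 0.157], 0.81), ([0.516, 0.029, 0.166], 0.76), ([0.609, -0.147, 0.156], 0.59)]
wrist cradle [([0.399, 0.19, 0.001], 0.72)]
wrist trough_hinge []
wrist stop_block []
wrist spare_bottle [([0.712, 0.056, -0.002], 0.9)]
```

View pics/top1.png

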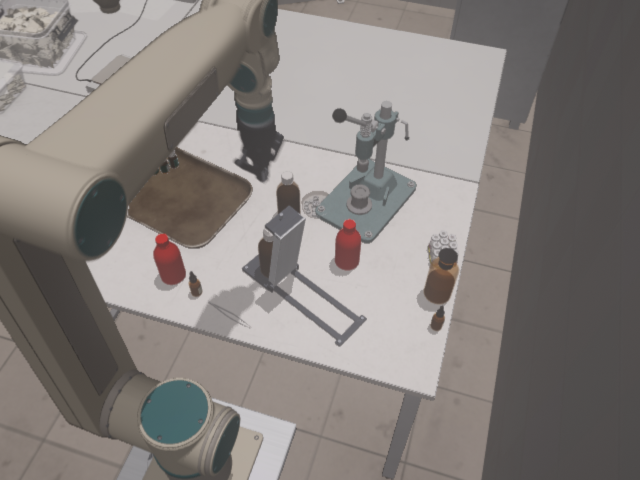

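View pics/wrist1.png

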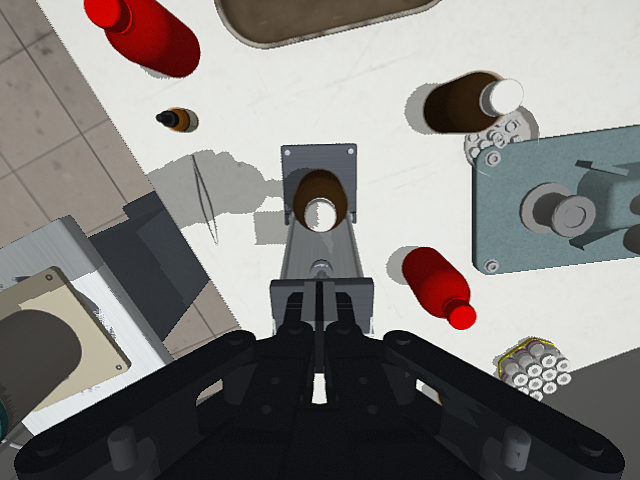

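The wrist view is aligned with the cradle. The foot plate's far edge runs from (281,145) to (356,144), the cap is at (320,215), and the stop screw is at (320,267). The bottle is centred in front of the trough.

Run:
```python
from h import *
w=eyes.capture('wrist'); t=eyes.capture('top')
P=onplane(w,[[281,145],[356,144],[284,222],[357,220]],.012); print(P.round(4).tolist())
E_=(P[0]+P[1])/2; v=P[1]-P[0]; print('edge len',np.linalg.norm(v),'yaw',np.degrees(np.arctan2(-v[0],v[1])))
Q=onplane(t,[[338,342],[365,319],[243,268]],.008); print(Q.round(4).tolist())
e=(Q[0]+Q[1])/2; f=e-E_; print('len',np.linalg.norm(f[:2]),'yaw',np.degrees(np.arctan2(f[1],f[0])),'hinge',E_+f/np.linalg.norm(f)*.102)
# cap from two views by triangulation of network points vs blob centroid
for n,p,c in(('w',w,(320,215)),('t',t,None)):
    for x in ([.5155,.031,.167],): print(n,proj(p,[x]).round(1).tolist())
```

```text
[[0.497, 0.1096, 0.012], [0.5891, 0.0667, 0.012], [0.4509, 0.0123, 0.012], [0.5474, -0.0309, 0.012]]
edge len 0.10165478742415127 yaw -114.99773647063569
[[0.3644, -0.1924, 0.008], [0.4452, -0.2376, 0.008], [0.4972, 0.1039, 0.008]]
len 0.33314774653519325 yaw -114.51350694141878 hinge [ 0.50070785 -0.0046634   0.01077541]
w [[318.4, 216.9]]
t [[268.0, 230.8]]
```

```bash
sed -i 's/^H=.*/H=np.array([.5015,-.006]); YAW=np.radians(-115)/' h.py; python3 -c "
from h import *
st(); go(W(-.15,-.001,.33),want(15));go(W(-.115,-.001,.102),want(15))"
```

```text
t 3.7 cradle xyz [-0.0416 -0.0019  0.3414] F [-0.2  -0.86  0.69] j [-0.06  0.05 -0.07  1.45  0.    1.96]
delta [ 0.1084 -0.0004  0.0114] twist [ -0.1 -15.   -0.7]
delta [0.0734 0.     0.2394] twist [ -0.1 -15.   -0.7]
```

Request:
apply_moves:
  delta_pos:
    - [0.04, 0, 0]
    - [0.08, 0, 0.01]
    - [0.108, 0, 0.03]
    - [0.108, 0, 0.07]
    - [0.108, 0, 0.11]
    - [0.105, 0, 0.15]
    - [0.1, 0, 0.19]
    - [0.09, 0, 0.225]
  twist:
    - [0, -3, 0]
    - [0, -6, 0]
    - [0, -9, 0]
    - [0, -12, 0]
    - [0, -15, 0]
    - [0, -15, -0.7]
    - [0, -15, -0.7]
    - [0, -15, -0.7]

```text
time: 4.5
ee_pos: [0.556, 0.1144, 0.114]
tcp_rot: [[0.406, 0.907, -0.111], [0.876, -0.421, -0.234], [-0.259, -0.002, -0.966]]
ft_force: [0.3, 1.0, -0.4]
finger_gap: 0.0001
finger_force: 0.0
```

Run:
```python
from h import *
st(); go(W(-.09,-.001,.102),want(15))
a=eyes.capture('wrist'); b=eyes.capture('scene')
cv2.imwrite('pics/s2.png',np.hstack([cv2.resize(b['img'][120:340,250:450],(400,440)),cv2.resize(a['img'],(400,300))]) if 0 else np.hstack([cv2.resize(b['img'][120:340,250:450],(400,440)),np.vstack([cv2.resize(a['img'],(400,300)),np.zeros((140,400,3),np.uint8)])]))
```

```text
t 4.5 cradle xyz [-0.1321 -0.0014  0.114 ] F [-1.02 -0.11 -0.37] j [ 0.2   0.38 -0.17  1.18 -0.21  2.22]
delta [-0.0376  0.0004  0.0225] twist [-0.1  0.   0.1]
```

View pics/s2.png

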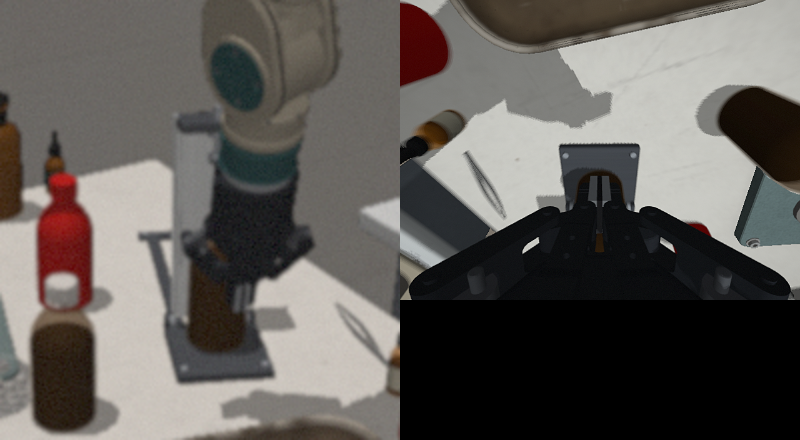

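```bash
cat >> h.py <<'E'
from scipy.spatial.transform import Rotation as Q
def path(c0,pts):
    R0=want(c0[3]); p0=W(*c0[:3]); dp=[];tw=[]
    for c in pts:
        dp.append((R0.T@(W(*c[:3])-p0)).round(4).tolist()); tw.append([0,round(float(-(c[3]-c0[3])),1),0])
    print(dp);print(tw);print('end',np.round(pts[-1],4).tolist())
def arc(f,piv=(-.0065,.013),along=.092,y=-.001,extra=0):
    t=np.radians(f); T=15-19*f/90; a=np.radians(T)
    C=np.array(piv)+along*np.array([np.sin(t),np.cos(t)])+(.066-extra)*np.array([-np.cos(t),np.sin(t)])
    return [C[0]-.011*np.cos(a),y,C[1]-.011*np.sin(a),T]
E
python3 -c "
from h import *
print(arc(0)); path([-.1321,-.0014,.114,15],[[-.12,-.0012,.108,15],[-.108,-.001,.102,15],[-.1,-.001,.102,15],[-.095,-.001,.102,15],[-.091,-.001,.102,15],[-.087,-.001,.102,15],arc(0),arc(1.5)])"
```

```text
[np.float64(-0.08312518408917977), -0.001, np.float64(0.10215299050387226), 15.0]
[[-0.0101, 0.0002, 0.0089], [-0.0202, 0.0004, 0.0178], [-0.0279, 0.0004, 0.0199], [-0.0327, 0.0004, 0.0212], [-0.0366, 0.0004, 0.0222], [-0.0405, 0.0004, 0.0233], [-0.0442, 0.0004, 0.0241], [-0.047, 0.0004, 0.023]]
[[0, 0.0, 0], [0, 0.0, 0], [0, 0.0, 0], [0, 0.0, 0], [0, 0.0, 0], [0, 0.0, 0], [0, -0.0, 0], [0, 0.3, 0]]
end [-0.0807, -0.001, 0.1039, 14.6833]
```

Request:
apply_moves:
  delta_pos:
    - [-0.01, 0, 0.009]
    - [-0.02, 0, 0.018]
    - [-0.028, 0, 0.02]
    - [-0.033, 0, 0.021]
    - [-0.037, 0, 0.022]
    - [-0.04, 0, 0.0233]
    - [-0.044, 0, 0.024]
    - [-0.047, 0, 0.023]
  twist:
    - [0, 0, 0]
    - [0, 0, 0]
    - [0, 0, 0]
    - [0, 0, 0]
    - [0, 0, 0]
    - [0, 0, 0]
    - [0, 0, 0]
    - [0, 0.3, 0]

```text
time: 5.4
ee_pos: [0.5345, 0.0673, 0.1062]
tcp_rot: [[0.408, 0.907, -0.109], [0.877, -0.422, -0.229], [-0.253, -0.002, -0.967]]
ft_force: [0.1, -0.2, -0.1]
finger_gap: -0.0
finger_force: 0.3
```

```bash
python3 -c "
from h import *
st(); path([-.0807,-.001,.1039,14.7],[arc(f) for f in (3.5,5.5,7.5,9.5,11.5,13.5,15.5,17.5)])"
```

```text
t 5.4 cradle xyz [-0.0804 -0.0011  0.1062] F [ 0.18  0.16 -0.08] j [ 0.12  0.33 -0.26  1.12 -0.22  2.14]
[[-0.0037, 0.0, -0.0013], [-0.0075, -0.0, -0.0025], [-0.0114, 0.0, -0.0036], [-0.0152, -0.0, -0.0045], [-0.0191, -0.0, -0.0053], [-0.023, 0.0, -0.006], [-0.027, 0.0, -0.0065], [-0.0309, 0.0, -0.0069]]
[[0, 0.4, 0], [0, 0.9, 0], [0, 1.3, 0], [0, 1.7, 0], [0, 2.1, 0], [0, 2.5, 0], [0, 3.0, 0], [0, 3.4, 0]]
end [-0.0526, -0.001, 0.1184, 11.3056]
```

Request:
apply_moves:
  delta_pos:
    - [-0.004, 0, -0.001]
    - [-0.0075, 0, -0.0022]
    - [-0.0115, 0, -0.0033]
    - [-0.015, 0, -0.0043]
    - [-0.019, 0, -0.005]
    - [-0.023, 0, -0.0057]
    - [-0.027, 0, -0.0062]
    - [-0.031, 0, -0.0067]
  twist:
    - [0, 0.4, 0]
    - [0, 0.9, 0]
    - [0, 1.3, 0]
    - [0, 1.7, 0]
    - [0, 2.1, 0]
    - [0, 2.5, 0]
    - [0, 3, 0]
    - [0, 3.4, 0]

```text
time: 6.2
ee_pos: [0.5241, 0.0431, 0.1211]
tcp_rot: [[0.414, 0.907, -0.081], [0.89, -0.422, -0.172], [-0.19, -0.001, -0.982]]
ft_force: [2.4, 5.6, 0.4]
finger_gap: 0.0005
finger_force: 2.7
```

Run:
```python
from h import *
st(); path([-.0526,-.001,.1184,11.3],[arc(f) for f in (19.5,21.5,23.5,25.5,27.5,29.5,31.5,33.5)])
for n in('top','scene'):
    p=eyes.capture(n); print(n,[(np.round(d['xyz'],3).tolist(),round(d['confidence'],2)) for d in models.place_of(p,'bottle_cap')][:3])
```

```text
t 6.2 cradle xyz [-0.0541 -0.0003  0.1211] F [-6.12 -0.17  0.44] j [ 0.05  0.26 -0.31  1.09 -0.17  2.07]
[[-0.004, -0.0, -0.0005], [-0.0079, -0.0, -0.0009], [-0.0119, -0.0, -0.0011], [-0.0158, -0.0, -0.0011], [-0.0198, -0.0, -0.0011], [-0.0237, -0.0, -0.0009], [-0.0277, 0.0, -0.0005], [-0.0316, -0.0, -0.0]]
[[0, 0.4, 0], [0, 0.8, 0], [0, 1.3, 0], [0, 1.7, 0], [0, 2.1, 0], [0, 2.5, 0], [0, 3.0, 0], [0, 3.4, 0]]
end [-0.0217, -0.001, 0.1246, 7.9278]
top [([0.426, 0.269, 0.156], 0.95), ([0.607, -0.148, 0.158], 0.86), ([0.5, 0.0, 0.171], 0.65)]
scene [([0.427, 0.272, 0.156], 0.96), ([0.501, -0.002, 0.162], 0.87), ([0.607, -0.143, 0.157], 0.65)]
```

Request:
apply_moves:
  delta_pos:
    - [-0.004, 0, 0]
    - [-0.008, 0, 0.0003]
    - [-0.012, 0, 0.0005]
    - [-0.016, 0, 0.0007]
    - [-0.02, 0, 0.0009]
    - [-0.0237, 0, 0.0011]
    - [-0.0277, 0, 0.0015]
    - [-0.0316, 0, 0.002]
  twist:
    - [0, 0.4, 0]
    - [0, 0.8, 0]
    - [0, 1.3, 0]
    - [0, 1.7, 0]
    - [0, 2.1, 0]
    - [0, 2.5, 0]
    - [0, 3, 0]
    - [0, 3.4, 0]

```text
time: 7.2
ee_pos: [0.5119, 0.0139, 0.1268]
tcp_rot: [[0.418, 0.907, -0.054], [0.899, -0.421, -0.122], [-0.134, 0.002, -0.991]]
ft_force: [1.9, 4.6, 7.5]
finger_gap: -0.0003
finger_force: 4.4
```

Run:
```python
from h import *
st(); path([-.0217,-.001,.1246,7.9],[arc(f) for f in (35.5,37.5,39.5,41.5,43.5,45.5,47.5,49.5)])
for n in('top','scene'):
    p=eyes.capture(n); print(n,[(np.round(d['xyz'],3).tolist(),round(d['confidence'],2)) for d in models.place_of(p,'bottle_cap')][:3])
    print(n,[(np.round(d['xyz'],3).tolist(),round(d['confidence'],2)) for d in models.place_of(p,'bottle')][:3])
```

```text
t 7.2 cradle xyz [-0.0225  0.001   0.1268] F [-5.02 -0.22  7.46] j [-0.03  0.2  -0.36  1.06 -0.12  1.98]
[[-0.004, 0.0, 0.0004], [-0.0079, 0.0, 0.0009], [-0.0118, 0.0, 0.0015], [-0.0156, 0.0, 0.0023], [-0.0194, 0.0, 0.0033], [-0.0232, 0.0, 0.0043], [-0.027, 0.0, 0.0055], [-0.0307, 0.0, 0.0068]]
[[0, 0.4, 0], [0, 0.8, 0], [0, 1.2, 0], [0, 1.7, 0], [0, 2.1, 0], [0, 2.5, 0], [0, 2.9, 0], [0, 3.3, 0]]
end [0.0096, -0.001, 0.1221, 4.55]
top [([0.483, -0.04, 0.164], 0.76), ([0.607, -0.148, 0.156], 0.7), ([0.431, 0.269, 0.157], 0.58)]
top [([0.61, -0.146, 0.0], 0.91), ([0.426, 0.271, 0.002], 0.85), ([0.51, 0.026, 0.023], 0.56)]
scene [([0.483, -0.042, 0.16], 0.81), ([0.426, 0.272, 0.155], 0.62), ([0.606, -0.143, 0.162], 0.56)]
scene [([0.604, -0.144, 0.002], 0.88), ([0.426, 0.274, 0.0], 0.6), ([0.511, 0.024, 0.025], 0.56)]
```

Request:
apply_moves:
  delta_pos:
    - [-0.004, 0, 0.0004]
    - [-0.008, 0, 0.0009]
    - [-0.0118, 0, 0.0015]
    - [-0.0156, 0, 0.0023]
    - [-0.0194, 0, 0.0033]
    - [-0.0232, 0, 0.0043]
    - [-0.027, 0, 0.0055]
    - [-0.0307, 0, 0.0068]
  twist:
    - [0, 0.4, 0]
    - [0, 0.8, 0]
    - [0, 1.2, 0]
    - [0, 1.7, 0]
    - [0, 2.1, 0]
    - [0, 2.5, 0]
    - [0, 2.9, 0]
    - [0, 3.3, 0]

```text
time: 8.3
ee_pos: [0.4984, -0.0157, 0.1246]
tcp_rot: [[0.421, 0.907, -0.031], [0.904, -0.422, -0.073], [-0.08, 0.003, -0.997]]
ft_force: [1.0, 1.2, 8.0]
finger_gap: 0.0001
finger_force: 3.8
```

Run:
```python
from h import *
st(); path([.0096,-.001,.1221,4.6],[arc(f) for f in (51.5,53.5,55.5,57.5,59.5,61.5,63.5,65.5)])
for n in('top','scene'):
    p=eyes.capture(n); print(n,[(np.round(d['xyz'],3).tolist(),round(d['confidence'],2)) for d in models.place_of(p,'bottle_cap')][:3])
    print(n,[(np.round(d['xyz'],3).tolist(),round(d['confidence'],2)) for d in models.place_of(p,'bottle')][:3])
```

```text
t 8.3 cradle xyz [0.0102 0.0013 0.1246] F [-1.48  0.36  8.02] j [-0.12  0.16 -0.42  1.02 -0.08  1.89]
[[-0.0038, 0.0, 0.0013], [-0.0074, -0.0, 0.0026], [-0.0111, 0.0, 0.0041], [-0.0146, 0.0, 0.0057], [-0.0181, 0.0, 0.0075], [-0.0216, 0.0, 0.0093], [-0.025, 0.0, 0.0113], [-0.0283, 0.0, 0.0134]]
[[0, 0.5, 0], [0, 0.9, 0], [0, 1.3, 0], [0, 1.7, 0], [0, 2.2, 0], [0, 2.6, 0], [0, 3.0, 0], [0, 3.4, 0]]
end [0.0388, -0.001, 0.111, 1.1722]
top [([0.607, -0.142, 0.155], 0.79), ([0.428, 0.268, 0.157], 0.66), ([0.465, -0.077, 0.145], 0.6)]
top [([0.425, 0.275, 0.002], 0.94), ([0.512, 0.019, 0.034], 0.6), ([0.613, -0.144, 0.001], 0.57)]
scene [([0.608, -0.145, 0.16], 0.95), ([0.469, -0.079, 0.138], 0.85), ([0.426, 0.27, 0.157], 0.83)]
scene [([0.607, -0.146, 0.004], 0.9), ([0.428, 0.273, -0.001], 0.64), ([0.511, 0.019, 0.029], 0.6)]
```

Run:
```python
from h import *
path([.0096,-.001,.1221,4.6],[arc(f,along=a) for f,a in zip((51.5,53.5,55.5,57.5,59.5,61.5,63.5,65.5),np.linspace(.091,.084,8))])
```

```text
[[-0.0029, 0.0, 0.0018], [-0.0057, 0.0, 0.0037], [-0.0085, 0.0, 0.0056], [-0.0111, 0.0, 0.0076], [-0.0136, 0.0, 0.0097], [-0.0161, 0.0, 0.0118], [-0.0185, 0.0, 0.0139], [-0.0207, 0.0, 0.0161]]
[[0, 0.5, 0], [0, 0.9, 0], [0, 1.3, 0], [0, 1.7, 0], [0, 2.2, 0], [0, 2.6, 0], [0, 3.0, 0], [0, 3.4, 0]]
end [0.0316, -0.001, 0.1077, 1.1722]
```

Request:
apply_moves:
  delta_pos:
    - [-0.003, 0, 0.0018]
    - [-0.0057, 0, 0.0037]
    - [-0.0085, 0, 0.0056]
    - [-0.011, 0, 0.0076]
    - [-0.0136, 0, 0.0097]
    - [-0.016, 0, 0.0118]
    - [-0.0185, 0, 0.014]
    - [-0.0207, 0, 0.016]
  twist:
    - [0, 0.5, 0]
    - [0, 0.9, 0]
    - [0, 1.3, 0]
    - [0, 1.7, 0]
    - [0, 2.2, 0]
    - [0, 2.6, 0]
    - [0, 3, 0]
    - [0, 3.4, 0]

```text
time: 9.4
ee_pos: [0.4882, -0.0364, 0.1097]
tcp_rot: [[0.422, 0.906, -0.008], [0.906, -0.422, -0.022], [-0.023, 0.002, -1.0]]
ft_force: [-1.0, -0.9, 8.4]
finger_gap: 0.0001
finger_force: 3.7
```

Run:
```python
from h import *
st(); path([.0316,-.001,.1077,1.2],[arc(f,along=.084) for f in (67.5,69.5,71.5,73.5,75.5,77.5,79.5,81)])
for n in('top','scene'):
    p=eyes.capture(n); print(n,[(np.round(d['xyz'],3).tolist(),round(d['confidence'],2)) for d in models.place_of(p,'bottle_cap')][:3])
    print(n,[(np.round(d['xyz'],3).tolist(),round(d['confidence'],2)) for d in models.place_of(p,'bottle')][:3])
```

```text
t 9.4 cradle xyz [0.0332 0.0008 0.1097] F [ 1.23 -0.49  8.36] j [-0.19  0.14 -0.47  0.96 -0.02  1.81]
[[-0.0032, 0.0, 0.0018], [-0.0064, 0.0, 0.0037], [-0.0095, 0.0, 0.0056], [-0.0125, -0.0, 0.0077], [-0.0155, -0.0, 0.0099], [-0.0184, 0.0, 0.0122], [-0.0212, -0.0, 0.0146], [-0.0232, -0.0, 0.0165]]
[[0, 0.4, 0], [0, 0.9, 0], [0, 1.3, 0], [0, 1.7, 0], [0, 2.1, 0], [0, 2.6, 0], [0, 3.0, 0], [0, 3.3, 0]]
end [0.0551, -0.001, 0.0917, -2.1]
top [([0.606, -0.143, 0.157], 0.97), ([0.43, 0.27, 0.156], 0.94), ([0.451, -0.106, 0.112], 0.61)]
top [([0.512, 0.014, 0.035], 0.92), ([0.615, -0.144, 0.002], 0.71), ([0.425, 0.276, -0.0], 0.66)]
scene [([0.426, 0.272, 0.157], 0.81), ([0.608, -0.144, 0.159], 0.73), ([0.509, 0.015, 0.036], 0.62)]
scene [([0.51, 0.018, 0.037], 0.87), ([0.454, -0.106, 0.107], 0.72), ([0.604, -0.144, 0.001], 0.71)]
```

Request:
apply_moves:
  delta_pos:
    - [-0.003, 0, 0.0018]
    - [-0.006, 0, 0.0038]
    - [-0.009, 0, 0.006]
    - [-0.012, 0, 0.0082]
    - [-0.0148, 0, 0.0104]
    - [-0.0175, 0, 0.0128]
    - [-0.02, 0, 0.0153]
    - [-0.022, 0, 0.0175]
  twist:
    - [0, 0.4, 0]
    - [0, 0.9, 0]
    - [0, 1.3, 0]
    - [0, 1.7, 0]
    - [0, 2.1, 0]
    - [0, 2.6, 0]
    - [0, 3, 0]
    - [0, 3.3, 0]

```text
time: 10.5
ee_pos: [0.4779, -0.0573, 0.0921]
tcp_rot: [[0.422, 0.906, 0.014], [0.906, -0.423, 0.029], [0.033, 0.001, -0.999]]
ft_force: [-0.6, -2.0, 6.6]
finger_gap: -0.0002
finger_force: 3.1
```

Run:
```python
from h import *
st(); path([.0551,-.001,.0917,-2.1],[arc(f,along=.084) for f in (83,85,87,88.5,90)])
for n in('top','scene'):
    p=eyes.capture(n); print(n,[(np.round(d['xyz'],3).tolist(),round(d['confidence'],2)) for d in models.place_of(p,'bottle_cap')][:3])
    print(n,[(np.round(d['xyz'],3).tolist(),round(d['confidence'],2)) for d in models.place_of(p,'bottle')][:3])
```

```text
t 10.5 cradle xyz [0.0565 0.0003 0.0921] F [2.1  0.27 6.64] j [-0.27  0.14 -0.52  0.91  0.03  1.73]
[[-0.0028, -0.0, 0.0024], [-0.0055, 0.0, 0.0049], [-0.0081, 0.0, 0.0075], [-0.01, 0.0, 0.0095], [-0.0119, -0.0, 0.0115]]
[[0, 0.4, 0], [0, 0.8, 0], [0, 1.3, 0], [0, 1.6, 0], [0, 1.9, 0]]
end [0.0665, -0.001, 0.0798, -4.0]
top [([0.429, 0.273, 0.156], 0.95), ([0.608, -0.143, 0.157], 0.94), ([0.441, -0.124, 0.074], 0.77)]
top [([0.611, -0.145, 0.002], 0.98), ([0.505, 0.011, 0.045], 0.83), ([0.425, 0.275, 0.001], 0.69)]
scene [([0.447, -0.128, 0.066], 0.96), ([0.428, 0.274, 0.157], 0.67), ([0.606, -0.143, 0.158], 0.57)]
scene [([0.506, 0.015, 0.043], 0.88), ([0.425, 0.272, 0.002], 0.84), ([0.606, -0.146, 0.0], 0.72)]
```

Request:
apply_moves:
  delta_pos:
    - [-0.002, 0, 0.002]
    - [-0.0035, 0, 0.004]
    - [-0.005, 0, 0.006]
    - [-0.006, 0, 0.0075]
    - [-0.0065, 0, 0.009]
    - [-0.007, 0, 0.0105]
    - [-0.007, 0, 0.0115]
    - [-0.007, 0, 0.0115]
  twist:
    - [0, 0.4, 0]
    - [0, 0.8, 0]
    - [0, 1.3, 0]
    - [0, 1.6, 0]
    - [0, 1.9, 0]
    - [0, 1.9, 0]
    - [0, 1.9, 0]
    - [0, 1.9, 0]

```text
time: 11.6
ee_pos: [0.4751, -0.0622, 0.0797]
tcp_rot: [[0.421, 0.907, 0.028], [0.904, -0.422, 0.061], [0.068, -0.0, -0.998]]
ft_force: [-1.7, -3.5, 7.0]
finger_gap: 0.0002
finger_force: 3.1
```

Run:
```python
from h import *
st()
for n in('top','scene'):
    p=eyes.capture(n); print(n,[(np.round(d['xyz'],3).tolist(),round(d['confidence'],2)) for d in models.place_of(p,'bottle_cap')][:3])
    print(n,[(np.round(d['xyz'],3).tolist(),round(d['confidence'],2)) for d in models.place_of(p,'bottle')][:3])
```

```text
t 11.6 cradle xyz [ 0.0621 -0.0001  0.0797] F [ 3.87 -0.11  6.99] j [-0.31  0.15 -0.54  0.88  0.07  1.7 ]
top [([0.425, 0.274, 0.158], 0.93), ([0.44, -0.131, 0.05], 0.71), ([0.609, -0.142, 0.158], 0.64)]
top [([0.506, 0.005, 0.045], 0.97), ([0.611, -0.146, -0.0], 0.87), ([0.426, 0.271, 0.001], 0.6)]
scene [([0.605, -0.142, 0.159], 0.92), ([0.441, -0.132, 0.043], 0.7), ([0.427, 0.272, 0.158], 0.59)]
scene [([0.426, 0.272, 0.002], 0.78), ([0.507, 0.006, 0.047], 0.62), ([0.606, -0.143, 0.001], 0.62)]
```

Request:
apply_moves:
  delta_pos:
    - [-0.0005, 0, 0.0006]
    - [-0.001, 0, 0.0012]
    - [-0.001, 0, 0.0018]
    - [-0.001, 0, 0.0024]
  twist:
    - [0, 0, 0]
    - [0, 0, 0]
    - [0, 0, 0]
    - [0, 0, 0]

```text
time: 12.3
ee_pos: [0.4774, -0.0633, 0.0794]
tcp_rot: [[0.421, 0.907, 0.033], [0.905, -0.422, 0.061], [0.069, 0.005, -0.998]]
ft_force: [-1.7, -3.1, 18.4]
finger_gap: 0.0
finger_force: 8.9
```

```bash
python3 -c "
from h import *
st()"
```

```text
t 12.3 cradle xyz [0.0622 0.0024 0.0794] F [ 3.52 -0.25 18.43] j [-0.31  0.15 -0.54  0.87  0.07  1.7 ]
```

The force rose to 18.7 N with no further travel, so the trough is against its stop. I'll lift off and look.

Request:
apply_moves:
  delta_pos:
    - [-0.0015, 0, -0.003]
    - [-0.0015, 0, -0.015]
    - [0.0, 0, -0.045]
    - [0.02, 0, -0.07]
    - [0.05, 0, -0.075]
    - [0.085, 0, -0.075]
    - [0.12, 0, -0.075]
    - [0.15, 0, -0.075]
  twist:
    - [0, 0, 0]
    - [0, 0, 0]
    - [0, -4, 0]
    - [0, -8, 0]
    - [0, -12, 0]
    - [0, -16, 0]
    - [0, -20, 0]
    - [0, -24, 0]

```text
time: 13.1
ee_pos: [0.5356, 0.0708, 0.1626]
tcp_rot: [[0.395, 0.907, -0.146], [0.852, -0.421, -0.312], [-0.344, -0.001, -0.939]]
ft_force: [0.5, -0.9, 0.4]
finger_gap: 0.0001
finger_force: 0.0
```

Run:
```python
from h import *
st()
o={}
for n in('top','scene','wrist'):
    p=eyes.capture(n); o[n]=p['img']
    for q in('bottle_cap','bottle','stop_block'):
        print(n,q,[(np.round(d['xyz'],3).tolist(),round(d['confidence'],2)) for d in models.place_of(p,q)][:4])
a=cv2.resize(o['top'][180:360,200:400],(400,360)); b=cv2.resize(o['scene'][180:360,230:430],(400,360)); 
cv2.imwrite('pics/d.png',np.hstack([a,b]));
```

```text
t 13.1 cradle xyz [-0.084  -0.0016  0.1626] F [0.56 0.82 0.35] j [ 0.16  0.33 -0.15  1.3  -0.29  2.2 ]
top bottle_cap [([0.426, 0.272, 0.158], 0.87), ([0.606, -0.144, 0.157], 0.77), ([0.441, -0.13, 0.048], 0.68)]
top bottle [([0.611, -0.147, 0.002], 0.76), ([0.505, 0.005, 0.044], 0.63), ([0.423, 0.274, 0.001], 0.57)]
top stop_block [([0.399, 0.193, 0.001], 0.17)]
scene bottle_cap [([0.609, -0.14, 0.157], 0.92), ([0.428, 0.272, 0.153], 0.66), ([0.442, -0.13, 0.043], 0.55)]
scene bottle [([0.506, 0.009, 0.046], 0.9), ([0.424, 0.269, 0.001], 0.81), ([0.606, -0.144, 0.001], 0.55)]
scene stop_block [([0.717, 0.056, 0.002], 0.6)]
wrist bottle_cap []
wrist bottle [([0.508, 0.01, 0.051], 0.58), ([0.612, -0.145, 0.001], 0.57)]
wrist stop_block []
```

View pics/d.png

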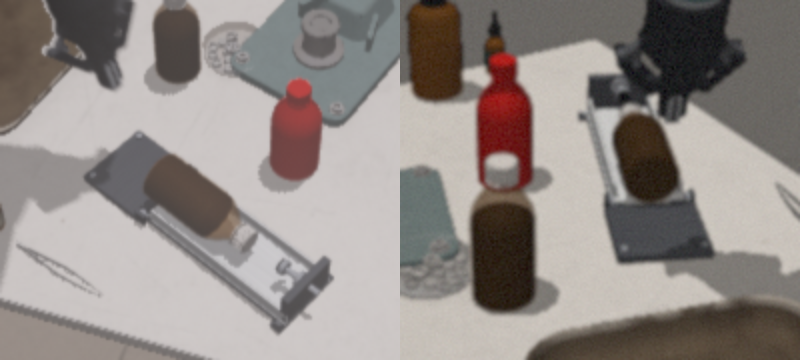

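The bottle lies in the lowered trough, with its base about 14 mm before the hinge and its cap at about x=0.139. The stop screw is ahead of the cap. Next I'll lower the tool behind the base.

```bash
python3 -c "
from h import *
T=20; path([-.084,-.0016,.1626,T],[[-.086,-.001,.13,T],[-.086,-.0005,.095,T],[-.08,0,.065,T],[-.07,0,.05,T],[-.06,0,.0435,T],[-.05,0,.0435,T],[-.042,0,.0435,T],[-.036,0,.0435,T]])"
```

```text
[[0.013, 0.0006, 0.0299], [0.025, 0.0011, 0.0628], [0.0296, 0.0016, 0.0931], [0.0254, 0.0016, 0.1106], [0.0182, 0.0016, 0.1201], [0.0088, 0.0016, 0.1235], [0.0013, 0.0016, 0.1263], [-0.0044, 0.0016, 0.1283]]
[[0, 0.0, 0], [0, 0.0, 0], [0, 0.0, 0], [0, 0.0, 0], [0, 0.0, 0], [0, 0.0, 0], [0, 0.0, 0], [0, 0.0, 0]]
end [-0.036, 0.0, 0.0435, 20.0]
```

Request:
apply_moves:
  delta_pos:
    - [0.013, 0.0006, 0.03]
    - [0.025, 0.001, 0.063]
    - [0.03, 0.0016, 0.093]
    - [0.0254, 0.0016, 0.1105]
    - [0.018, 0.0016, 0.12]
    - [0.009, 0.0016, 0.1235]
    - [0.0013, 0.0016, 0.126]
    - [-0.0044, 0.0016, 0.128]
  twist:
    - [0, 0, 0]
    - [0, 0, 0]
    - [0, 0, 0]
    - [0, 0, 0]
    - [0, 0, 0]
    - [0, 0, 0]
    - [0, 0, 0]
    - [0, 0, 0]

```text
time: 14.5
ee_pos: [0.5173, 0.0241, 0.0446]
tcp_rot: [[0.397, 0.906, -0.144], [0.852, -0.423, -0.309], [-0.341, 0.001, -0.94]]
ft_force: [-0.0, -0.5, 0.0]
finger_gap: 0.0001
finger_force: 0.0
```

```bash
python3 -c "
from h import *
st();T=20; path([-.036,0,.0435,T],[[-.032+.004*k,0,.0435,T] for k in range(8)])"
```

```text
t 14.5 cradle xyz [-0.034   0.0016  0.0446] F [0.46 0.19 0.03] j [ 0.09  0.39 -0.34  1.02 -0.3   2.12]
[[-0.0038, 0.0, 0.0014], [-0.0075, 0.0, 0.0027], [-0.0113, 0.0, 0.0041], [-0.015, 0.0, 0.0055], [-0.0188, 0.0, 0.0068], [-0.0226, 0.0, 0.0082], [-0.0263, 0.0, 0.0096], [-0.0301, 0.0, 0.0109]]
[[0, 0.0, 0], [0, 0.0, 0], [0, 0.0, 0], [0, 0.0, 0], [0, 0.0, 0], [0, 0.0, 0], [0, 0.0, 0], [0, 0.0, 0]]
end [-0.004, 0.0, 0.0435, 20.0]
```

Request:
apply_moves:
  delta_pos:
    - [-0.0038, -0.0005, 0.0014]
    - [-0.0075, -0.001, 0.0027]
    - [-0.0113, -0.001, 0.0041]
    - [-0.015, -0.001, 0.0055]
    - [-0.0188, -0.001, 0.0068]
    - [-0.0226, -0.001, 0.0082]
    - [-0.0263, -0.001, 0.0096]
    - [-0.03, -0.001, 0.0109]
  twist:
    - [0, 0, 0]
    - [0, 0, 0]
    - [0, 0, 0]
    - [0, 0, 0]
    - [0, 0, 0]
    - [0, 0, 0]
    - [0, 0, 0]
    - [0, 0, 0]

```text
time: 15.3
ee_pos: [0.5023, -0.0038, 0.0434]
tcp_rot: [[0.396, 0.907, -0.145], [0.852, -0.422, -0.309], [-0.342, -0.001, -0.94]]
ft_force: [1.5, 1.9, 1.8]
finger_gap: -0.0004
finger_force: 1.2
```

Run:
```python
from h import *
st()
for n in('top','scene'):
    p=eyes.capture(n)
    for q in('bottle_cap','bottle'):
        print(n,q,[(np.round(d['xyz'],3).tolist(),round(d['confidence'],2)) for d in models.place_of(p,q)][:4])
```

```text
t 15.3 cradle xyz [-0.0024 -0.0002  0.0434] F [-2.39  0.58  1.77] j [ 0.04  0.37 -0.38  0.99 -0.31  2.07]
top bottle_cap [([0.43, 0.27, 0.158], 0.89), ([0.43, -0.148, 0.05], 0.87), ([0.606, -0.145, 0.156], 0.57)]
top bottle [([0.611, -0.146, 0.0], 0.76), ([0.425, 0.274, 0.002], 0.75), ([0.498, -0.014, 0.048], 0.68)]
scene bottle_cap [([0.431, -0.152, 0.043], 0.8), ([0.426, 0.268, 0.156], 0.71), ([0.607, -0.144, 0.159], 0.62)]
scene bottle [([0.425, 0.274, 0.002], 0.8), ([0.604, -0.145, 0.0], 0.77), ([0.494, -0.009, 0.047], 0.52)]
```

Request:
apply_moves:
  delta_pos:
    - [-0.0019, 0, 0.0007]
    - [-0.0038, 0, 0.0014]
    - [-0.0056, 0, 0.002]
    - [-0.0075, 0, 0.0027]
    - [-0.0094, 0, 0.0034]
    - [-0.0113, 0, 0.0041]
    - [-0.0132, 0, 0.0048]
    - [-0.015, 0, 0.0055]
  twist:
    - [0, 0, 0]
    - [0, 0, 0]
    - [0, 0, 0]
    - [0, 0, 0]
    - [0, 0, 0]
    - [0, 0, 0]
    - [0, 0, 0]
    - [0, 0, 0]

```text
time: 16.4
ee_pos: [0.4953, -0.0183, 0.0433]
tcp_rot: [[0.396, 0.907, -0.146], [0.852, -0.422, -0.309], [-0.342, -0.002, -0.94]]
ft_force: [0.4, 0.5, -0.9]
finger_gap: 0.0002
finger_force: 0.6
```

Request:
apply_moves:
  delta_pos:
    - [-0.0009, 0, 0.0003]
    - [-0.0018, 0, 0.0007]
    - [-0.0027, 0, 0.001]
  twist:
    - [0, 0, 0]
    - [0, 0, 0]
    - [0, 0, 0]

```text
time: 16.7
ee_pos: [0.4942, -0.0208, 0.0432]
tcp_rot: [[0.396, 0.907, -0.146], [0.852, -0.422, -0.309], [-0.342, -0.002, -0.94]]
ft_force: [0.2, 1.3, -1.3]
finger_gap: 0.0003
finger_force: 0.6
```

Request:
apply_moves:
  delta_pos:
    - [-0.0009, 0, 0.0003]
    - [-0.0018, 0, 0.0007]
    - [-0.0027, 0, 0.001]
  twist:
    - [0, 0, 0]
    - [0, 0, 0]
    - [0, 0, 0]

```text
time: 17.0
ee_pos: [0.493, -0.0234, 0.0432]
tcp_rot: [[0.396, 0.907, -0.146], [0.852, -0.422, -0.309], [-0.342, -0.002, -0.94]]
ft_force: [0.3, 1.3, -1.4]
finger_gap: 0.0002
finger_force: 0.6
```

Run:
```python
from h import *
st()
p=eyes.capture('top'); print([(np.round(d['xyz'],3).tolist()) for d in models.place_of(p,'bottle_cap')][:4])
cv2.imwrite('pics/e.png',cv2.resize(p['img'][260:360,250:390],None,fx=5,fy=5,interpolation=3))
```

```text
t 17.0 cradle xyz [ 0.0194 -0.0004  0.0432] F [-1.35 -0.26 -1.38] j [ 0.    0.35 -0.41  0.97 -0.31  2.03]
[[0.421, -0.168, 0.044], [0.607, -0.145, 0.158], [0.43, 0.272, 0.157], [0.704, -0.38, 0.001]]
```

View pics/e.png

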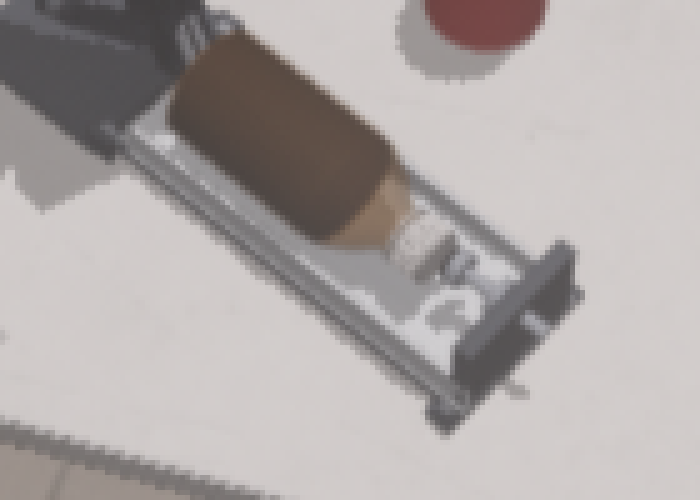

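The cap, at crop (440,250), is only a few mm short of the screw head at (460,265).

Request:
apply_moves:
  delta_pos:
    - [-0.0009, 0, 0.0003]
    - [-0.0018, 0, 0.0007]
    - [-0.0023, 0, 0.0009]
  twist:
    - [0, 0, 0]
    - [0, 0, 0]
    - [0, 0, 0]

```text
time: 17.4
ee_pos: [0.4919, -0.0257, 0.0432]
tcp_rot: [[0.396, 0.907, -0.146], [0.852, -0.422, -0.309], [-0.342, -0.002, -0.94]]
ft_force: [1.3, 0.6, -0.3]
finger_gap: 0.0003
finger_force: 0.7
```

Request:
apply_moves:
  delta_pos:
    - [-0.0007, 0, 0.0003]
    - [-0.0014, 0, 0.0005]
  twist:
    - [0, 0, 0]
    - [0, 0, 0]

```text
time: 17.6
ee_pos: [0.4913, -0.027, 0.0432]
tcp_rot: [[0.396, 0.907, -0.146], [0.852, -0.422, -0.309], [-0.342, -0.002, -0.94]]
ft_force: [1.1, 1.3, -0.5]
finger_gap: -0.0004
finger_force: 0.6
```

Request:
apply_moves:
  delta_pos:
    - [-0.0008, 0, 0.0003]
    - [-0.0016, 0, 0.0006]
    - [-0.0023, 0, 0.0009]
  twist:
    - [0, 0, 0]
    - [0, 0, 0]
    - [0, 0, 0]

```text
time: 17.9
ee_pos: [0.4911, -0.0283, 0.0432]
tcp_rot: [[0.397, 0.907, -0.144], [0.853, -0.422, -0.307], [-0.339, -0.001, -0.941]]
ft_force: [2.3, 4.8, 0.0]
finger_gap: 0.0002
finger_force: 3.1
```

Request:
apply_moves:
  delta_pos:
    - [-0.0007, 0, 0.0003]
    - [-0.0014, 0, 0.0005]
  twist:
    - [0, 0, 0]
    - [0, 0, 0]

```text
time: 18.1
ee_pos: [0.4913, -0.0286, 0.0432]
tcp_rot: [[0.397, 0.907, -0.142], [0.854, -0.422, -0.305], [-0.336, -0.001, -0.942]]
ft_force: [3.4, 8.6, -0.1]
finger_gap: 0.0001
finger_force: 4.7
```

Request:
apply_moves:
  delta_pos:
    - [-0.0007, 0, 0.0003]
    - [-0.0015, 0, 0.0005]
  twist:
    - [0, 0, 0]
    - [0, 0, 0]

```text
time: 18.3
ee_pos: [0.4915, -0.0289, 0.0432]
tcp_rot: [[0.397, 0.907, -0.141], [0.855, -0.421, -0.302], [-0.333, -0.0, -0.943]]
ft_force: [5.0, 12.7, 0.5]
finger_gap: -0.0001
finger_force: 6.5
```

Request:
apply_moves:
  delta_pos:
    - [-0.0005, 0, 0.0002]
    - [-0.0009, 0, 0.0003]
    - [-0.0009, 0, 0.0003]
    - [-0.0009, 0, 0.0003]
    - [-0.0009, 0, 0.0003]
    - [-0.0009, 0, 0.0003]
    - [-0.0009, 0, 0.0003]
    - [-0.0009, 0, 0.0003]
  twist:
    - [0, 0, 0]
    - [0, 0, 0]
    - [0, 0, 0]
    - [0, 0, 0]
    - [0, 0, 0]
    - [0, 0, 0]
    - [0, 0, 0]
    - [0, 0, 0]

```text
time: 19.1
ee_pos: [0.4918, -0.0291, 0.0433]
tcp_rot: [[0.397, 0.907, -0.139], [0.856, -0.421, -0.301], [-0.331, 0.0, -0.943]]
ft_force: [4.4, 12.8, -0.9]
finger_gap: -0.0001
finger_force: 6.9
```

Request:
apply_moves:
  delta_pos:
    - [-0.0004, 0, 0.0001]
    - [-0.0007, 0, 0.0002]
    - [-0.0007, 0, 0.0002]
    - [-0.0007, 0, 0.0002]
    - [-0.0007, 0, 0.0002]
    - [-0.0007, 0, 0.0002]
    - [-0.0007, 0, 0.0002]
    - [-0.0007, 0, 0.0002]
  twist:
    - [0, 0, 0]
    - [0, 0, 0]
    - [0, 0, 0]
    - [0, 0, 0]
    - [0, 0, 0]
    - [0, 0, 0]
    - [0, 0, 0]
    - [0, 0, 0]

```text
time: 19.9
ee_pos: [0.4919, -0.0293, 0.0433]
tcp_rot: [[0.398, 0.907, -0.139], [0.856, -0.421, -0.3], [-0.33, 0.0, -0.944]]
ft_force: [6.0, 14.8, -0.3]
finger_gap: 0.0
finger_force: 7.7
```

Run:
```python
from h import *
for i in range(4): st(); eyes.capture('wrist')
```

```text
t 19.9 cradle xyz [0.0251 0.0012 0.0433] F [-15.94  -0.83  -0.29] j [-0.01  0.34 -0.42  0.95 -0.31  2.02]
t 19.95 cradle xyz [0.0251 0.0012 0.0433] F [-15.71  -0.94  -0.39] j [-0.01  0.34 -0.42  0.95 -0.31  2.02]
t 20.0 cradle xyz [0.0251 0.0012 0.0433] F [-15.59  -1.2   -0.85] j [-0.01  0.34 -0.42  0.95 -0.31  2.02]
t 20.05 cradle xyz [0.0251 0.0012 0.0433] F [-16.07  -1.43  -0.32] j [-0.01  0.34 -0.42  0.95 -0.31  2.02]
```

The push held steadily at 15.8 N. Now I'll back off slowly along the axis and lift clear.

Request:
apply_moves:
  delta_pos:
    - [0.002, 0, -0.0007]
    - [0.005, 0, -0.0018]
    - [0.01, 0, -0.0036]
    - [0.025, 0, -0.009]
    - [0.045, 0, -0.016]
    - [0.065, 0, -0.04]
    - [0.07, 0, -0.08]
    - [0.07, 0, -0.12]
  twist:
    - [0, 0, 0]
    - [0, 0, 0]
    - [0, 0, 0]
    - [0, 0, 0]
    - [0, 0, 0]
    - [0, 0, 0]
    - [0, 0, 0]
    - [0, 0, 0]

```text
time: 20.9
ee_pos: [0.533, 0.0646, 0.1321]
tcp_rot: [[0.394, 0.907, -0.148], [0.852, -0.421, -0.311], [-0.344, -0.004, -0.939]]
ft_force: [0.8, -0.2, 0.4]
finger_gap: 0.0001
finger_force: 0.0
```

Run:
```python
from h import *
st()
a=eyes.capture('top'); b=eyes.capture('scene')
for n,p in(('top',a),('scene',b)):
    for q in('bottle_cap','bottle','spare_bottle','dropper_a'): print(n,q,[(np.round(d['xyz'],3).tolist()) for d in models.place_of(p,q)][:4])
cv2.imwrite('pics/f.png',np.hstack([cv2.resize(a['img'][180:360,200:400],(400,360),interpolation=3),cv2.resize(b['img'][180:360,230:430],(400,360),interpolation=3)]))
```

```text
t 20.9 cradle xyz [-0.0774 -0.0013  0.1321] F [-0.15  0.8   0.41] j [ 0.15  0.35 -0.19  1.23 -0.29  2.19]
top bottle_cap [[0.609, -0.145, 0.159], [0.415, -0.173, 0.047], [0.431, 0.271, 0.158], [0.704, -0.384, -0.001]]
top bottle [[0.485, -0.035, 0.049], [0.61, -0.148, -0.0], [0.424, 0.276, -0.0]]
top spare_bottle [[0.719, 0.055, -0.002]]
top dropper_a [[0.48, -0.406, -0.008], [0.395, 0.192, 0.0]]
scene bottle_cap [[0.607, -0.141, 0.161], [0.425, -0.172, 0.044], [0.426, 0.273, 0.155]]
scene bottle [[0.605, -0.142, 0.004], [0.485, -0.034, 0.047], [0.428, 0.273, 0.001]]
scene spare_bottle [[0.718, 0.056, 0.002]]
scene dropper_a [[0.394, 0.192, -0.004], [0.482, -0.404, 0.002], [0.714, 0.058, 0.001]]
```

View pics/f.png

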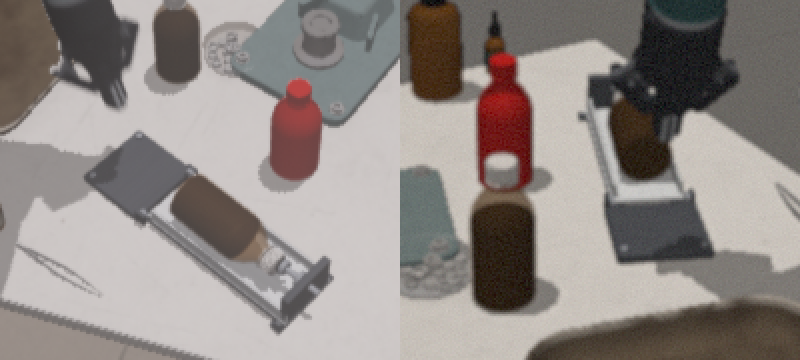

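The bottle lies in the lowered trough with its cap against the screw head, at left crop (275,262). The trough is level, the arm is clear and the neighbours are where they were.

```bash
python3 -c "
from h import *
print(workorder.hand_in())"
```

```text
the job is handed in; nothing more can be done
None
```

The amber bottle is lying in the fully lowered trough with its cap against the stop screw, pressed home at about 16 N for over half a second, and the job is handed in (no verdict was shown).

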